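# Find the box spanner for the press nut

### The arm

A 6-joint arm with a two-finger parallel gripper is mounted at the origin on the work surface. World frame = base frame: x ahead of the robot, y to its left, z up, the work surface at z = 0. Lengths are in m, angles in rad, forces in N, time in s.
With the tool pointing down it reaches from about 0.4 to 0.925 m from the base axis. Payload 3.4 kg.
Tool frame: the origin (TCP) lies at the very end of the fingers, on their centre line; the grasp point (between the pads) lies 19 mm behind it (pinch_z is the z of the grasp point in the tool frame, in m); z points along the fingers, y is the line along which they close (so a half turn about z gives the same grasp; the last joint's range is limited). The gripper opens to 85 mm and grips with 20 to 120 N. Pads are 22 mm wide; open, the fingers measure 114 mm over their backs; the gripper's body (76 mm by 85 mm) begins 54 mm behind the grasp point. The pads swing forward as they close: fully open they stand 13 mm farther back than shut.
Start: joints at [1.115, 0.307, 1.506, -0, 1.328, -0.073], TCP at [0.214, 0.534, 0.231] pointing down, gripper open.
Joint ranges: [-3.12, 3.12], [-1.05, 2.28], [0.14, 2.33], [-1.42, 4.57], [0.1, 2.73], [-2.68, 2.68]. Speed limits (rad/s): [2.57, 2.57, 3.14, 3.14, 3.14, 3.14].

### API

Orientations are given as [roll, pitch, yaw] about the fixed x, y, z axes, in that order (R = Rz(yaw) Ry(pitch) Rx(roll)).
In Python, from plant import * gives the robot as it stands. The module is installed in compiled form; this text tells all that it offers.
- The arm moves only by the shell command python3 -m jog 'ROWS'. ROWS is JSON, a list of rows, each a list of 5 numbers: the closure, from 0 (fully open) to 1 (shut), then the shift along the tool's x, y, z in m, then the turn about the tool's z in rad. A call has 1 to 12 rows; each row shifts and turns the commanded pose from where the row before left it, along the tool's axes as they then stand; what a row does not reach is not made up. A row lasts 1/12 s, in which the tool goes at most 41.7 mm and 7.16 degrees, less where a joint would pass 70% of its speed; a pose out of reach is approached as far as the arm can. A call with a gripper value outside its range is refused whole. The fingers move at their own pace and stop on an object; the grip force is fixed at half the most. Time passes only in rows, so rows that do not move let the fingers close. It gives the time, the measured TCP pose, the force, the opening and the grip force at its end, in the units of the state.
- sense(): the state, without advancing time (a new reading comes with each control period).
- read_camera(name): name is "scene" or "top"; returns (picture, depth): 420x560x3 uint8, red, green, blue; 420x560 float32, m along the optical axis (not along the pixel's ray), 0 where there is no reading.
- calibration(name): a dict with "fx", "fy", "cx", "cy" (pixels), "position" and "orientation" of the camera in the world. Camera axes: x right, y down, z forward; pixel columns grow to the right and rows downward; lengths in m; the calibration is good to about 2 mm. A picture is of the moment at which its call begins. calibration takes no time and is no camera call.
- sign_off(): hands the job in; it is judged then, once.
The state is a dict: "t": time; "joint_pos": joint angles; "qd": joint speeds; "tau": joint torques, N m; "tcp_pos": TCP position; "eef_rot": TCP orientation; "wrist_force": force on the tool from outside, world axes, zero at the start; "wrist_torque": the same for the moment, N m; "grip_width": finger opening in m; "gripper_force": force on a finger pad.
Only numpy, scipy, OpenCV 4.12 (cv2) and the standard library are available. Lean on these libraries where they do the work, as an engineer would, in place of code of your own. Each camera call takes 0.05 s, during which the arm holds its last target. There are 200 camera calls.

### The job

Free the press nut by first pushing the sprung trip plunger on the press fully down and letting it come back up; then try the T-handled box spanners from the tray on the press's hex nut until you find the one that goes fully home over it. Stand the ones that do not fit upright in the tray, and finish with the fitting spanner fully home on the nut, upright, your gripper still holding it: do not let go. Knock no spanner over and leave everything else on the table and in the tray where it is.

Things in the scene. Friction and masses are not known exactly. Their poses are not given: they have to be found in the camera images.
- plunger (a joint): travel of the press's sprung trip plunger: 0 = up, 0.014 (m) = fully down on its stop; the spring needs 2.4 N to start and 8 N at the stop, and brings it back up by itself
- plunger_top (a point): centre of the top face of the trip plunger's round dark cap, 32 mm across and 10 mm thick; it moves straight down (world -z) when pushed. It stands on the grey block at one end of the press, its top 98 mm above the table when up (block and collar 72 mm high)
- press: small fixed bench press: grey base 160 (x) x 240 (y) x 16 mm, origin at the centre of its underside, z up. Its wooden pressing plate, 140 mm square, lies about y = -50 mm in its frame and carries the nut; the plunger block is at y = +75 mm. It does not move
- nut: steel hex nut of the press, fixed, 30 mm across flats, 16 mm high, on a flat 48 mm washer; origin on its axis at its underside (washer top, 50 mm above the table), z up; x axis square to two opposite flats (repeats every 60 degrees). A 20 mm stud stands 5 mm out of its top
- tray: fixed open wooden tray, 180 (x) x 270 (y) x 17 mm, walls and floor 5 mm thick; origin at the centre of its underside, z up; the three spanners stand in it in a row along y, about x = +30 mm. One of the two 44 mm ones (which is not known) has a 32 mm mouth and goes over the nut until its rim is on the washer; the other's is 26 mm: its rim stops on the nut's top, 16 mm higher
- spanner_p_bar (a point): loose T-handled steel box spanner, one of two alike outside, 0.25-0.5 kg, mouth down: the centre of its cross-bar, on the spanner's axis, 92 mm above its lower rim; z up, x along the bar (70 mm long, 14 x 14 mm, on a 14 mm square stem). Lowest 48 mm: hexagonal body 44 mm across flats; hexagonal mouth below, 30 mm deep with 3 mm lead-in, two flats square to x
- spanner_q_bar (a point): loose T-handled steel box spanner, one of two alike outside, 0.25-0.5 kg, mouth down: the centre of its cross-bar, on the spanner's axis, 92 mm above its lower rim; z up, x along the bar (70 mm long, 14 x 14 mm, on a 14 mm square stem). Lowest 48 mm: hexagonal body 44 mm across flats; hexagonal mouth below, 30 mm deep with 3 mm lead-in, two flats square to x
- spanner_r_bar (a point): loose T-handled steel box spanner, the slimmest of the three, 0.25-0.5 kg, mouth down: the centre of its cross-bar, on the spanner's axis, 92 mm above its lower rim; z up, x along the bar (70 mm long, 14 x 14 mm, on a 14 mm square stem). Lowest 48 mm: hexagonal body 34 mm across flats; hexagonal mouth below, too narrow for the nut (23.5 mm), 30 mm deep with 3 mm lead-in, two flats square to x
- eraser: rubber eraser, 22 x 55 x 18 mm, loose in the tray; origin: centre of its underside; leave it alone
- pot: small lidded glass pot, 38 mm across, 36 mm tall, loose in the tray; origin: centre of its underside; leave it alone
- block: wooden printing block, 70 x 100 x 22 mm, on the table; origin: centre of its underside; leave it alone
- bowl: white ceramic bowl, 90 mm across, 40 mm tall, on the table; origin: centre of its underside; leave it alone
- jar: glass jar with brass-coloured lid, 66 mm across, 95 mm tall, on the table; origin: centre of its underside; leave it alone
- tub: white tub, 76 mm across, 75 mm tall, on the table; origin: centre of its underside; leave it alone
- brushes: green glass with three brushes standing in it, 68 mm across, glass 85 mm tall, brushes to about 180 mm; origin: centre of its underside; leave it alone
Mind the look-alikes: they are no part of the job. What is shaped like the part that bears spanner_q_bar but blue or orange is not meant. What is shaped like the part that bears spanner_p_bar but turquoise is not meant.

How it is judged:
On the way, in this order (a step that is already met when the one before it is completed fails the run):
1. the trip plunger is pushed fully down (at least 12.5 of 14 mm) (value of joint plunger above 0.0125 m), for 0.05 s.
2. the plunger has come back up (value of joint plunger below 0.003 m), for 0.05 s.
3. the fitting spanner is fully home on the nut (((horizontal distance between spanner_p_bar and nut below 0.008 m and z of spanner_p_bar in the frame of nut below 0.0955 m and angle between spanner_p_bar's own z axis and vertical below 0.1 rad) or (horizontal distance between spanner_q_bar and nut below 0.008 m and z of spanner_q_bar in the frame of nut below 0.0955 m and angle between spanner_q_bar's own z axis and vertical below 0.1 rad) or (horizontal distance between spanner_r_bar and nut below 0.008 m and z of spanner_r_bar in the frame of nut below 0.0955 m and angle between spanner_r_bar's own z axis and vertical below 0.1 rad))), for 0.2 s.
At the end, for the whole second after the job is handed in: Fitting spanner home on the nut (rim within 3.5 mm of the washer, bar within 8 mm of the nut's axis, upright to 0.1 rad), gripped by the fingers (over 2 N); plunger up (within 3 mm); the other two upright (0.15 rad) in the tray, rims within 5 mm of its floor (value of joint plunger below 0.003 m and ((horizontal distance between spanner_p_bar and nut below 0.008 m and z of spanner_p_bar in the frame of nut below 0.0955 m and angle between spanner_p_bar's own z axis and vertical below 0.1 rad and contact force between the fingers and spanner_p above 2 N and x of spanner_q_bar in the frame of tray between -0.07 and 0.07 m and y of spanner_q_bar in the frame of tray between -0.115 and 0.115 m and z of each of spanner_q_bar, spanner_r_bar in the frame of tray below 0.102 m and angle between each of spanner_q_bar, spanner_r_bar's own z axis and vertical below 0.15 rad and x of spanner_r_bar in the frame of tray between -0.07 and 0.07 m and y of spanner_r_bar in the frame of tray between -0.115 and 0.115 m) or (horizontal distance between spanner_q_bar and nut below 0.008 m and z of spanner_q_bar in the frame of nut below 0.0955 m and angle between spanner_q_bar's own z axis and vertical below 0.1 rad and contact force between the fingers and spanner_q above 2 N and x of spanner_p_bar in the frame of tray between -0.07 and 0.07 m and y of spanner_p_bar in the frame of tray between -0.115 and 0.115 m and z of each of spanner_p_bar, spanner_r_bar in the frame of tray below 0.102 m and angle between each of spanner_p_bar, spanner_r_bar's own z axis and vertical below 0.15 rad and x of spanner_r_bar in the frame of tray between -0.07 and 0.07 m and y of spanner_r_bar in the frame of tray between -0.115 and 0.115 m) or (horizontal distance between spanner_r_bar and nut below 0.008 m and z of spanner_r_bar in the frame of nut below 0.0955 m and angle between spanner_r_bar's own z axis and vertical below 0.1 rad and contact force between the fingers and spanner_r above 2 N and x of spanner_p_bar in the frame of tray between -0.07 and 0.07 m and y of spanner_p_bar in the frame of tray between -0.115 and 0.115 m and z of each of spanner_p_bar, spanner_q_bar in the frame of tray below 0.102 m and angle between each of spanner_p_bar, spanner_q_bar's own z axis and vertical below 0.15 rad and x of spanner_q_bar in the frame of tray between -0.07 and 0.07 m and y of spanner_q_bar in the frame of tray between -0.115 and 0.115 m))); the arm keeps its last pose, push and grip.
It fails at once if a spanner is knocked over (angle between any of spanner_p_bar, spanner_q_bar, spanner_r_bar's own z axis and vertical above 0.6 rad).
It fails at once if a bystander is moved by more than 30 mm (distance of any of eraser, pot, block, bowl, jar, tub, brushes from where it was at the start of the episode above 0.03 m).
It also fails if it takes over 64 s, if anything falls off the work surface, if the arm or the gripper's body presses on something with over 40 N, if the wrist force passes 120 N, or if a joint passes its speed limit or range.

## Working session

There is one attempt and no reset: what is moved stays moved. The work goes in short steps, Python scripts to look and compute and a shell command to move; the robot and the scene stay as the last step left them, time stands still between calls to the robot, and variables do not carry over. Pictures are saved under pics/ and viewed, at most 10 in all, crops included, and the job is handed in when it is done.

```bash
mkdir -p pics
cat > h.py <<'E'
from plant import *
import numpy as np, cv2
from scipy.spatial.transform import Rotation as R
def cam(n):
    c=calibration(n); o=np.array(c["orientation"],float)
    Rm=o if o.shape==(3,3) else (R.from_euler('xyz',o).as_matrix() if o.size==3 else R.from_quat(o).as_matrix())
    return c,Rm,np.array(c["position"])
def cloud(n,d):
    c,Rm,p=cam(n); v,u=np.mgrid[:d.shape[0],:d.shape[1]]
    P=np.stack([(u-c["cx"])/c["fx"]*d,(v-c["cy"])/c["fy"]*d,d],-1)
    return P@Rm.T+p
def plane(n,uv,z):
    c,Rm,p=cam(n); uv=np.atleast_2d(uv).astype(float)
    r=np.c_[(uv[:,0]-c["cx"])/c["fx"],(uv[:,1]-c["cy"])/c["fy"],np.ones(len(uv))]@Rm.T
    return p+r*((z-p[2])/r[:,2])[:,None]
def proj(n,X):
    c,Rm,p=cam(n); q=(np.atleast_2d(X)-p)@Rm
    return np.c_[c["fx"]*q[:,0]/q[:,2]+c["cx"],c["fy"]*q[:,1]/q[:,2]+c["cy"]]
E
python3 - <<'E'
from h import *
for n in("top","scene"):
    print(calibration(n)); im,d=read_camera(n)
    np.savez(f"pics/{n}0.npz",im=im,d=d); cv2.imwrite(f"pics/{n}0.png",cv2.resize(im[:,:,::-1],(800,600),interpolation=cv2.INTER_CUBIC))
print(sense())
E
```

```text
{'fx': 466.80732607662276, 'fy': 466.80732607662276, 'cx': 276.5076943437818, 'cy': 208.9325822074621, 'position': array([ 0.47985124, -0.01278749,  1.32724236]), 'orientation': array([-3.05288911,  0.01899837, -1.59386095])}
{'fx': 400.3442012572664, 'fy': 400.3442012572664, 'cx': 279.8829720039522, 'cy': 203.48290559655018, 'position': array([ 1.36586971, -0.65095449,  0.89438556]), 'orientation': array([-2.2419968 , -0.01912765,  0.86823735])}
{'t': 0.1, 'joint_pos': array([ 1.11548391e+00,  3.07514254e-01,  1.50754208e+00, -1.18920573e-05,
        1.32841016e+00, -7.35027691e-02]), 'qd': array([ 0.00039392, -0.00101825, -0.00383976, -0.00107529,  0.00081613,
        0.00181932]), 'tau': array([-1.36874689e-03, -4.58531678e+01, -2.52606368e+01, -2.14141705e-04,
        5.53096252e-03,  4.29771137e-05]), 'tcp_pos': array([0.2139961 , 0.53301751, 0.23046421]), 'eef_rot': array([-3.13972303e+00, -1.26100170e-04,  2.75978576e+00]), 'wrist_force': array([ 0.63792206, -0.03940221,  0.2436296 ]), 'wrist_torque': array([ 0.04092402, -0.03106656, -0.04450529]), 'gripper_force': 0.0, 'grip_width': 0.08525860383010733}
```

View pics/top0.png

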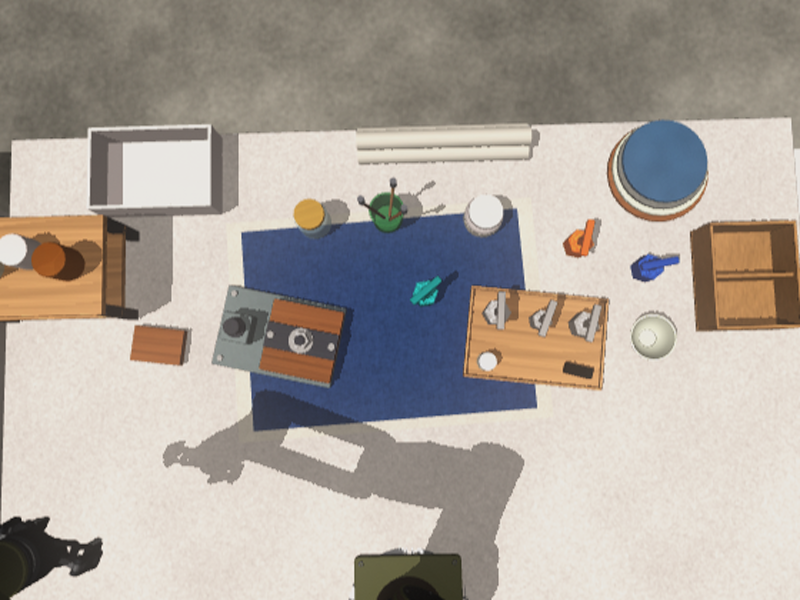

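View pics/scene0.png

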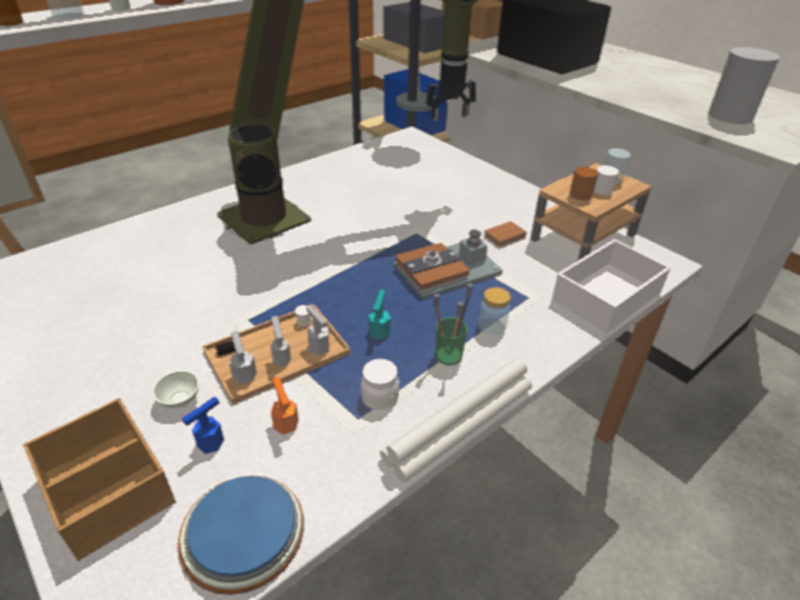

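Top view (800x600 px): steel spanners stand in the tray at (497,310), (543,317) and (587,320). The middle one looks slimmest. Look-alikes that are not meant are turquoise (427,290), orange (580,240) and blue (655,265). The plunger cap is at (236,325) and the nut at (301,341).

```bash
cat > m.py <<'E'
from h import *
def rects(n,d,zlo,zhi,box,minpix=6):
    P=cloud(n,d); m=(d>0)&(P[...,2]>zlo)&(P[...,2]<zhi)&(P[...,0]>box[0])&(P[...,0]<box[1])&(P[...,1]>box[2])&(P[...,1]<box[3])
    k,l,s,c=cv2.connectedComponentsWithStats(m.astype(np.uint8),connectivity=8)
    for i in range(1,k):
        if s[i,4]<minpix: continue
        q=P[l==i]; (a,b),(w,h),t=cv2.minAreaRect((q[:,:2]*1000).astype(np.float32))
        if w<h: w,h,t=h,w,t+90
        print(n,"px",c[i].round(),"n",s[i,4],"ctr",round(a,1),round(b,1),"size",round(w),round(h),"ang",round((t+90)%180-90,1),"mean",(q.mean(0)*1000).round(1))
E
python3 - <<'E'
from m import *
for n in("top","scene"):
    f=np.load(f"pics/{n}0.npz"); d=f["d"]
    im=f["im"]
    q=plane(n,[[505*.7,286*.7],[372*.7,300*.7]],.1) if n=="top" else 0
    print(q)
    print("bars");rects(n,d,.085,.125,(.2,.6,-.42,-.1))
    print("plunger");rects(n,d,.085,.11,(.2,.6,.1,.42))
    print("stud/nut");rects(n,d,.06,.082,(.2,.6,.0,.3))
    print("plate");rects(n,d,.035,.058,(.2,.6,.0,.42),40)
im=np.load("pics/top0.npz")["im"][:,:,::-1]
a=cv2.resize(im[195:280,145:250],None,fx=4.,fy=4.,interpolation=cv2.INTER_CUBIC);b=cv2.resize(im[195:280,320:430],None,fx=3.4,fy=4,interpolation=cv2.INTER_CUBIC)
cv2.imwrite("pics/crop1.png",np.hstack([cv2.resize(a,(400,340)),cv2.resize(b,(400,340))]))
E
```

```text
[[ 0.60760606 -0.19544915  0.1       ]
 [ 0.58775052  0.05060854  0.1       ]]
bars
top px [350. 216.] n 147 ctr 564.8 -185.9 size 66 14 ang -2.8 mean [ 565.7 -185.4  102.2]
top px [383. 222.] n 158 ctr 548.6 -270.4 size 70 15 ang -21.9 mean [ 548.1 -269.3  101.9]
top px [415. 225.] n 169 ctr 537.2 -353.6 size 69 16 ang -16.7 mean [ 537.2 -352.2  101.6]
plunger
top px [162. 228.] n 118 ctr 548.2 314.6 size 31 29 ang 88.9 mean [547.6 313.9  95.9]
stud/nut
top px [172. 228.] n 96 ctr 543.6 293.0 size 52 16 ang -5.6 mean [547.2 293.8  65.5]
top px [209. 237.] n 108 ctr 520.0 193.1 size 30 30 ang 57.6 mean [519.8 192.   66.7]
plate
top px [211. 238.] n 2423 ctr 519.8 192.8 size 140 140 ang 77.0 mean [519.2 192.   43. ]
top px [176. 230.] n 41 ctr 541.1 289.0 size 54 4 ang -14.4 mean [541.9 288.   47.4]
0
bars
scene px [221. 221.] n 108 ctr 563.9 -186.3 size 70 15 ang -4.7 mean [ 568.2 -188.3  102.4]
scene px [193. 230.] n 90 ctr 548.0 -271.2 size 72 14 ang -21.8 mean [ 553.4 -273.3  104.5]
scene px [166. 241.] n 101 ctr 537.6 -353.8 size 68 14 ang -16.8 mean [ 541.9 -355.5  104. ]
plunger
scene px [332. 163.] n 44 ctr 546.8 312.8 size 29 27 ang 80.0 mean [548.6 310.6  97.5]
stud/nut
scene px [327. 172.] n 54 ctr 543.5 291.5 size 56 17 ang -1.0 mean [546.7 292.8  66.4]
scene px [302. 179.] n 52 ctr 519.9 191.0 size 33 29 ang -43.1 mean [521.8 188.9  67.5]
plate
scene px [302. 185.] n 895 ctr 518.6 192.7 size 148 144 ang -13.0 mean [526.8 184.3  45.3]
scene px [330. 177.] n 100 ctr 554.0 299.3 size 75 40 ang 31.4 mean [557.1 299.8  46.2]
```

View pics/crop1.png

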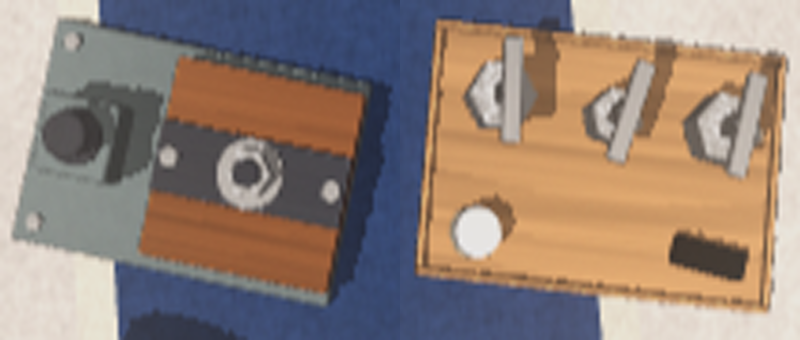

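The crop confirms it: steel spanners A (left, wide), middle slim (r) and C (right, wide) are in the tray. The plunger cap is at the left of the press and the nut in the middle of the plate. Plunger next.

```bash
python3 -m jog '[[1,-0.0392,-0.0079,0,0],[1,-0.0392,-0.0079,0,0],[1,-0.0392,-0.0079,0,0],[1,-0.0392,-0.0079,0,0],[1,-0.0392,-0.0079,0,0],[1,-0.0392,-0.0079,0,0],[1,-0.0392,-0.0079,0,0],[1,-0.0392,-0.0079,0,0],[1,-0.0392,-0.0079,0.03,0],[1,-0.0392,-0.0079,0.03,0],[1,0,0,0.03,0],[1,0,0,0,0]]'
```

```text
t: 1.1
tcp_pos: [0.5352, 0.3178, 0.1448]
eef_rot: [-3.133, -0.008, 2.756]
wrist_force: [-1.9, -0.6, -1.4]
grip_width: 0.0001
gripper_force: 0.0
```

```bash
python3 -m jog '[[1,0,0,0,0],[1,0,0,0,0]]'
```

```text
t: 1.27
tcp_pos: [0.5372, 0.3221, 0.1519]
eef_rot: [3.141, -0.0, 2.76]
wrist_force: [-0.2, 0.5, 0.1]
grip_width: 0.0001
gripper_force: 0.0
```

```bash
python3 -m jog '[[1,-0.0065,-0.002,0.02,0],[1,-0.0065,-0.002,0.02,0],[1,0,0,0.01,0],[1,0,0,0.008,0],[1,0,0,0.006,0],[1,0,0,0.004,0],[1,0,0,0.002,0],[1,0,0,0,0],[1,0,0,0,0]]'; python3 -c "
from h import *;print(sense()['tcp_pos'])"
```

```text
t: 2.02
tcp_pos: [0.548, 0.3139, 0.084]
eef_rot: [3.14, 0.001, 2.761]
wrist_force: [-3.3, -1.1, 10.2]
grip_width: 0.0002
gripper_force: 5.2
[0.54800348 0.31386818 0.08404389]
```

```bash
python3 -m jog '[[1,0,0,0.001,0],[1,0,0,0.0005,0],[1,0,0,0,0],[1,0,0,-0.01,0],[1,0,0,-0.02,0],[0.5,0,0,-0.03,0],[0.5,0,0,-0.03,0],[0.5,0,0,-0.03,0],[0.5,-0.0155,-0.0352,0,0],[0.5,-0.0155,-0.0352,0,0],[0.5,-0.0155,-0.0352,0,0],[0.5,-0.0155,-0.0352,0,0]]'; python3 -m jog '[[0.5,-0.0155,-0.0352,0,0],[0.5,-0.0155,-0.0352,0,0],[0.5,-0.0155,-0.0352,0,0],[0.5,-0.0155,-0.0352,0,0],[0.5,-0.0155,-0.0352,0,0],[0.5,-0.0155,-0.0352,0,0],[0.5,-0.0155,-0.0352,0,0],[0.5,-0.0155,-0.0352,0,0],[0.5,-0.0155,-0.0352,0,0],[0.5,0,0,0,-0.1],[0.5,0,0,0,-0.1],[0.5,0,0,0,-0.114]]'; python3 -m jog '[[0.5,0,0,0,0],[0.5,0,0,0,0]]'
python3 - <<'E'
from m import *
o=[]
for n in("top","scene"):
    im,d=read_camera(n)
    np.savez(f"pics/{n}1.npz",im=im,d=d)
    rects(n,d,.085,.11,(.5,.6,.25,.36))
    u,v=(proj(n,[.52,.1925,.066])[0]).round().astype(int)
    o.append(cv2.resize(im[v-12:v+13,u-12:u+13,::-1],(400,400),interpolation=cv2.INTER_CUBIC))
cv2.imwrite("pics/nut1.png",np.hstack(o))
E
```

```text
t: 3.02
tcp_pos: [0.5531, 0.1588, 0.2011]
eef_rot: [3.14, 0.002, 2.762]
wrist_force: [-0.3, -0.4, -0.1]
grip_width: 0.0425
gripper_force: 0.0
t: 4.02
tcp_pos: [0.5649, -0.1875, 0.2005]
eef_rot: [3.142, 0.002, 3.077]
wrist_force: [0.1, -0.0, -0.1]
grip_width: 0.0429
gripper_force: 0.0
t: 4.18
tcp_pos: [0.5649, -0.1865, 0.2005]
eef_rot: [-3.141, 0.001, 3.071]
wrist_force: [-0.3, -0.3, -0.6]
grip_width: 0.0425
gripper_force: 0.0
top px [162. 228.] n 118 ctr 548.0 314.1 size 30 29 ang 88.9 mean [547.6 313.9  96.1]
scene px [332. 164.] n 46 ctr 548.4 312.2 size 30 27 ang 81.8 mean [549.4 309.9  97.5]
```

View pics/nut1.png

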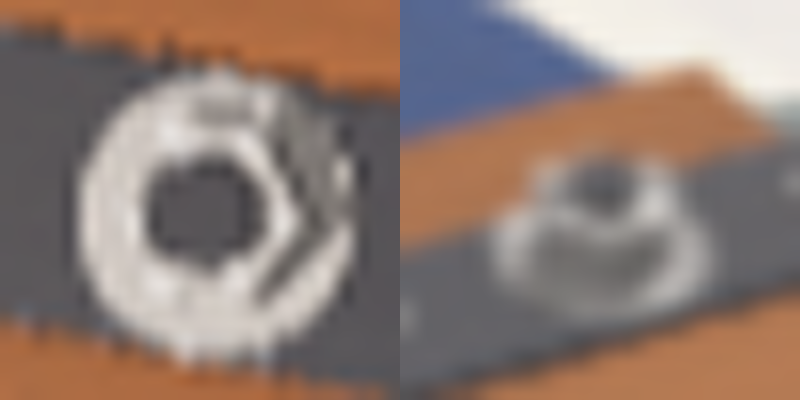

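Plunger is back up. The left crop (top view) shows one nut corner at about (299,213), pointing image-right and slightly down. I'll estimate the hex phase from the depth data.

Run:
```python
from m import *
for n in("top","scene"):
  fs=[np.load(f"pics/{n}{i}.npz") for i in(0,1)]
  if n=="top":
    ds=[f["d"] for f in fs]
  else: ds=[f["d"] for f in fs]
  d=np.mean(ds,0); P=cloud(n,d)
  u,v=proj(n,[.52,.1925,.066])[0].round().astype(int)
  Q=cv2.resize(P[v-14:v+15,u-14:u+15].astype(np.float32),None,fx=10,fy=10,interpolation=cv2.INTER_LINEAR)
  for th in(.056,.058,.060,.062):
    m=(Q[...,2]>th)
    k,l,s,c=cv2.connectedComponentsWithStats(m.astype(np.uint8)); i=1+s[1:,4].argmax()
    ms=(l==i).astype(np.uint8)
    ct=cv2.findContours(ms,cv2.RETR_EXTERNAL,cv2.CHAIN_APPROX_NONE)[0]; ct=max(ct,key=len)[:,0].astype(float)
    # pixel -> plane at nut top
    g=np.argwhere(ms)[:,::-1].astype(float)
    X=plane(n,np.c_[u-14+(g[:,0]+.5)/10-.5,v-14+(g[:,1]+.5)/10-.5],.066)[:,:2]
    c0=X.mean(0); z=(X-c0)@[1,1j]
    M=(z**6).sum(); A=len(X)
    print(n,th,"ctr",(c0*1000).round(1),"corner phase",np.degrees(np.angle(M))/6,"normal yaw(mod60)",(np.degrees(np.angle(M))/6+30)%60,"strength",abs(M)/(abs(z)**6).sum())
# grey: edge lines in top
im=np.load("pics/top1.npz")["im"];g=cv2.cvtColor(im,cv2.COLOR_RGB2GRAY)
u,v=proj("top",[.52,.1925,.066])[0].round().astype(int)
print(u,v);print(g[v-8:v+9,u-8:u+11])
```

```text
top 0.056 ctr [519.9 192.4] corner phase 13.587175364265548 normal yaw(mod60) 43.58717536426555 strength 0.24872155174333616
top 0.058 ctr [519.8 192.4] corner phase 12.701351333851266 normal yaw(mod60) 42.701351333851264 strength 0.27675169782984105
top 0.06 ctr [519.8 192.5] corner phase 11.86765249880296 normal yaw(mod60) 41.86765249880296 strength 0.30630583440443454
top 0.062 ctr [519.6 192.5] corner phase 10.693078048213103 normal yaw(mod60) 40.6930780482131 strength 0.3538562311340473
scene 0.056 ctr [521.4 189.2] corner phase -10.223621325706768 normal yaw(mod60) 19.776378674293234 strength 0.09753218791732764
scene 0.058 ctr [520.5 190. ] corner phase -16.033902290827097 normal yaw(mod60) 13.966097709172903 strength 0.07383742493417174
scene 0.06 ctr [519.6 190.8] corner phase -24.81390837466934 normal yaw(mod60) 5.186091625330661 strength 0.049778976289064684
scene 0.062 ctr [518.5 191.7] corner phase -20.48793592468554 normal yaw(mod60) 9.51206407531446 strength 0.08886267147309539
209 237
[[ 87  86  85  85  84  86  82 114 112 151 134 109 111  97  95 100 124 124
  124]
 [ 
[... 593 characters left out ...]
  85  86  86  85  72 123 200 113 108 121 121
   89]
 [ 88 199 201 206 205  87  86  86  86  85  85  73 122 215 167  90 121 122
   89]
 [ 88 202 201 200 211  91  86  87  86  85  86  73 121 213 150 101 121 172
   90]
 [ 88 187 201 201 200 136  85  86  87  87  85 105 174 171 105 117 172 184
   88]
 [ 89 159 201 203 200 194 164 143 115 106 174 184 186 115 114 173 200 152
   85]
 [ 90 118 201 203 199 220 216 191 176 173 214 208 141 103 172 200 200 100
   85]
 [ 88  89 173 202 201 212 213 188 202 202 209 186 128 171 200 201 158  77
   85]
 [ 89  88 116 173 201 201 202 192 202 203 204 192 180 203 201 166  99  86
   85]
 [ 91  90 101 117 160 187 202 205 202 204 205 203 202 173 161 107  88  87
   87]]
```

```bash
python3 -m jog '[[0.5,0,0,0.03,0],[0.5,0,0,0.03,0],[0.5,0,0,0.03,0],[0.5,0,0,0.02,0],[0.5,0,0,0.0115,0],[0.5,0,0,0,0],[1,0,0,0,0],[1,0,0,0,0],[1,0,0,0,0],[1,0,0,0,0]]'
```

```text
t: 5.12
tcp_pos: [0.5654, -0.1869, 0.0795]
eef_rot: [-3.141, 0.002, 3.074]
wrist_force: [0.0, 0.5, -1.0]
grip_width: 0.0132
gripper_force: 61.9
```

```bash
python3 -m jog '[[1,0,0,-0.015,0],[1,0,0,-0.03,0],[1,0,0,-0.03,0],[1,0,0,-0.035,0],[1,0.0071,0.0375,0,0],[1,0.0071,0.0375,0,0],[1,0.0071,0.0375,0,0],[1,0.0071,0.0375,0,0],[1,0.0071,0.0375,0,0],[1,0.0071,0.0375,0,0],[1,0.0071,0.0375,0,0],[1,0.0071,0.0375,0,0]]'; python3 -m jog '[[1,0.0071,0.0375,0,0],[1,0.0071,0.0375,0,0],[1,0,0,0,0.07],[1,0,0,0,0.07],[1,0,0,0,0],[1,0,0,0,0]]'
python3 - <<'E'
from m import *
o=[]
for n in("top","scene"):
    im,d=read_camera(n); np.savez(f"pics/{n}2.npz",im=im,d=d)
    u,v=(proj(n,[.52,.1925,.12])[0]).round().astype(int)
    o.append(cv2.resize(im[v-35:v+35,u-35:u+35,::-1],(400,400),interpolation=cv2.INTER_CUBIC))
cv2.imwrite("pics/held.png",np.hstack(o))
E
```

```text
t: 6.12
tcp_pos: [0.5274, 0.118, 0.1888]
eef_rot: [-3.142, 0.001, 3.073]
wrist_force: [1.0, -0.2, -3.4]
grip_width: 0.0128
gripper_force: 61.3
t: 6.62
tcp_pos: [0.5188, 0.1923, 0.1885]
eef_rot: [-3.141, 0.0, 2.936]
wrist_force: [-0.1, -0.6, -2.8]
grip_width: 0.0127
gripper_force: 61.5
```

View pics/held.png

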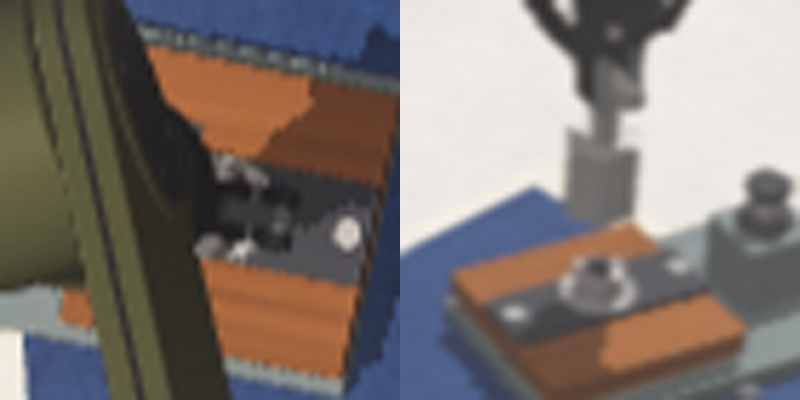

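The right crop shows the spanner held upright, its body at about (602,180), above the nut at (597,275). The top view is blocked by the arm. I'll check the sideways offset numerically from scene depth.

Run:
```python
from m import *
f=np.load("pics/scene2.npz"); P=cloud("scene",f["d"]); c,Rm,p=cam("scene")
box=(abs(P[...,0]-.52)<.04)&(abs(P[...,1]-.1925)<.04)
for lo,hi in((.12,.14),(.135,.15),(.165,.185)):
    m=box&(P[...,2]>lo)&(P[...,2]<hi); q=P[m]
    v,u=np.nonzero(m); print(lo,len(u),"pts range",(q.min(0)*1000).round(),(q.max(0)*1000).round())
    for r in np.unique(v)[:14]:
        uu=u[v==r]; print(r,uu.min(),uu.max(),end='; ')
    print()
for z in(.115,.13,.14,.155,.19): print(z,proj("scene",[.5188,.1923,z])[0])
g=cv2.cvtColor(f["im"],cv2.COLOR_RGB2GRAY)
print(g[150:176:2,284:318])
```

```text
0.12 65 pts range [490. 165. 120.] [541. 198. 140.]
161 296 296; 162 296 296; 163 296 308; 164 296 308; 165 296 308; 166 296 308; 167 296 308; 168 297 307; 169 303 306; 
0.135 44 pts range [512. 165. 135.] [540. 198. 150.]
161 297 308; 162 297 308; 163 297 308; 164 298 308; 165 302 305; 166 303 303; 
0.165 34 pts range [498. 167. 165.] [541. 206. 185.]
151 301 305; 152 301 305; 153 297 305; 154 299 307; 155 302 309; 156 297 308; 157 303 309; 
0.115 [302.82119311 166.99749847]
0.13 [303.05449247 163.42007276]
0.14 [303.2117485 161.0086999]
0.155 [303.45026334 157.35129978]
0.19 [304.01940886 148.62398997]
[[233 232 232 233 233 233 233 233 232 231 231 231 231 233 233 232 208 153
  110  97  98 111 142 164 175 185 215 232 237 237 236 236 235 235]
 [233 233 233 233 232 232 232 231 231 232 232 232 229 226 226 225 211 166
  120 105 103 120 172 218 230 232 233 234 234 234 235 236 235 234]
 [233 234 235 235 234 234 234 233 232 232 233 232 216 170 147 154 169 150
  117 105 103 125 179 213 219 221 228 232 234 234 234 235 235 236]
 [233 234 234 233 233 233 232 232 232 232 232 232 217 169 130 122
[... 645 characters left out ...]
 166 133 110  98  97  99 100  99 101 109 121 121 112 110 110 111 110
  109 106 104 104 103 101 129 196 229 233 232 233 233 233 233 232]
 [ 98  97  98  97  99  99  99  99  99  99  99 101 103 107 110 110 110 111
  108 106 104 104 110 117 146 208 233 234 234 234 233 233 233 232]
 [102 102 102 101 100  99  98  98  98  98  98  98  99 100 102 102 102 106
  108 112 127 149 156 146 147 182 222 235 238 237 235 231 228 224]
 [ 99 100 100 101 101 100 100  98  98  99 100 102 104 106 111 118 123 123
  124 127 128 127 127 127 126 127 140 165 189 191 182 169 161 156]
 [ 98  99 100 101 101 104 106 111 118 122 123 125 126 128 128 128 129 132
  130 127 126 126 126 125 125 123 122 124 124 124 124 127 139 151]]
```

```bash
python3 -m jog '[[1,-0.0016,0.0005,0.02,0],[1,0,0,0.016,0],[1,0,0,0.008,0],[1,0,0,0.002,0],[1,0,0,0.002,0],[1,0,0,0.001,0],[1,0,0,0,0]]'
```

```text
t: 7.3
tcp_pos: [0.5211, 0.1922, 0.1403]
eef_rot: [3.141, 0.001, 2.934]
wrist_force: [0.1, -0.4, -2.4]
grip_width: 0.0128
gripper_force: 61.5
```

```bash
python3 -m jog '[[1,0,0,0.001,0],[1,0,0,0.001,0],[1,0,0,0,0]]'; python3 -m jog '[[1,0,0,0.001,0],[1,0,0,0.001,0],[1,0,0,0,0]]'
```

```text
t: 7.55
tcp_pos: [0.5217, 0.1923, 0.1401]
eef_rot: [3.141, 0.003, 2.934]
wrist_force: [-4.2, -2.0, 11.9]
grip_width: 0.0125
gripper_force: 63.8
t: 7.8
tcp_pos: [0.5221, 0.1923, 0.14]
eef_rot: [3.14, 0.004, 2.934]
wrist_force: [-6.3, -3.8, 24.2]
grip_width: 0.0126
gripper_force: 65.4
```

```bash
python3 -m jog '[[1,0.001,0,-0.001,0.03],[1,0,0,0,0.03],[1,0,0,0,0.03],[1,0,0,0,0.03],[1,0,0,0,0]]'; python3 -m jog '[[1,0,0,0,-0.06],[1,0,0,0,-0.06],[1,0,0,0,-0.03],[1,0,0,0,0]]';python3 -m jog '[[1,0,0,0,-0.04],[1,0,0,0,-0.03],[1,0,0,0,-0.03],[1,0,0,0,0]]'; python3 -m jog '[[1,0,0,0,-0.04],[1,0,0,0,-0.03],[1,0,0,0,-0.03],[1,0,0,0,0]]'
```

```text
t: 8.22
tcp_pos: [0.5217, 0.1926, 0.1401]
eef_rot: [3.139, 0.005, 2.813]
wrist_force: [-3.3, -3.1, 16.9]
grip_width: 0.0129
gripper_force: 64.3
t: 8.55
tcp_pos: [0.5225, 0.1938, 0.1402]
eef_rot: [3.137, 0.006, 2.965]
wrist_force: [-3.1, 0.5, 13.7]
grip_width: 0.0128
gripper_force: 64.0
t: 8.88
tcp_pos: [0.5224, 0.1944, 0.1402]
eef_rot: [3.137, 0.007, 3.065]
wrist_force: [-3.1, 1.7, 14.5]
grip_width: 0.0127
gripper_force: 64.0
t: 9.22
tcp_pos: [0.5222, 0.1946, 0.1402]
eef_rot: [3.137, 0.007, -3.119]
wrist_force: [-2.8, 2.8, 15.2]
grip_width: 0.0136
gripper_force: 64.0
```

```bash
python3 -m jog '[[1,0,0,-0.02,0],[1,0,0,-0.02,0],[1,0,0,-0.02,0.09],[1,0,0,0,0],[1,0,0,0,0]]'
```

```text
t: 9.63
tcp_pos: [0.5213, 0.1931, 0.1976]
eef_rot: [3.14, 0.004, 3.076]
wrist_force: [0.4, -0.1, -4.5]
grip_width: 0.0126
gripper_force: 61.6
```

```bash
python3 -m jog '[[1,-0.007,-0.0376,0,0],[1,-0.007,-0.0376,0,0],[1,-0.007,-0.0376,0,0],[1,-0.007,-0.0376,0,0],[1,-0.007,-0.0376,0,0],[1,-0.007,-0.0376,0,0],[1,-0.007,-0.0376,0,0],[1,-0.007,-0.0376,0,0],[1,-0.007,-0.0376,0,0],[1,-0.007,-0.0376,0,0],[1,0,0,0,0],[1,0,0,0,0]]'; python3 -m jog '[[1,0,0,0.03,0],[1,0,0,0.03,0],[1,0,0,0.03,0],[1,0,0,0.015,0],[1,0,0,0.007,0],[1,0,0,0.004,0],[1,0,0,0.001,0],[1,0,0,0,0],[1,0,0,0,0]]'
```

```text
t: 10.63
tcp_pos: [0.5636, -0.1896, 0.1941]
eef_rot: [3.141, -0.002, 3.071]
wrist_force: [-0.8, 0.4, -3.3]
grip_width: 0.0124
gripper_force: 61.6
t: 11.38
tcp_pos: [0.5648, -0.1868, 0.0798]
eef_rot: [-3.141, 0.002, 3.075]
wrist_force: [0.9, -0.4, -3.3]
grip_width: 0.0128
gripper_force: 61.6
```

```bash
python3 -m jog '[[1,0,0,0.001,0],[1,0,0,0,0]]'; python3 -m jog '[[1,0,0,0.0005,0],[1,0,0,0,0]]'
```

```text
t: 11.55
tcp_pos: [0.5651, -0.187, 0.0794]
eef_rot: [-3.141, 0.002, 3.074]
wrist_force: [-0.6, 2.9, 2.4]
grip_width: 0.0129
gripper_force: 62.5
t: 11.72
tcp_pos: [0.5652, -0.1871, 0.0795]
eef_rot: [3.142, 0.002, 3.074]
wrist_force: [-1.4, 2.9, 7.0]
grip_width: 0.0131
gripper_force: 63.0
```

```bash
python3 -m jog '[[0.5,0,0,0,0],[0.5,0,0,0,0],[0.5,0,0,0,0],[0.5,0,0,-0.01,0],[0.5,0,0,-0.03,0],[0.5,0,0,-0.03,0],[0.5,0,0,-0.03,0],[0.5,0,0,-0.02,0]]';  python3 -m jog '[[0.5,0.0033,-0.0336,0,0],[0.5,0.0033,-0.0336,0,0],[0.5,0.0033,-0.0336,0,0],[0.5,0.0033,-0.0336,0,0],[0.5,0.0033,-0.0336,0,0],[0.5,0,0,0,0.113],[0.5,0,0,0,0.113],[0.5,0,0,0,0],[0.5,0,0,0,0]]'
python3 - <<'E'
from m import *
for n in("top","scene"):
    im,d=read_camera(n); np.savez(f"pics/{n}3.npz",im=im,d=d)
    rects(n,d,.085,.115,(.5,.6,-.4,-.1))
E
```

```text
t: 12.38
tcp_pos: [0.5653, -0.1879, 0.2014]
eef_rot: [-3.14, 0.004, 3.074]
wrist_force: [1.1, 0.2, 0.6]
grip_width: 0.0428
gripper_force: 0.0
t: 13.13
tcp_pos: [0.5362, -0.354, 0.1981]
eef_rot: [-3.142, 0.0, 2.85]
wrist_force: [-0.4, 0.1, -0.0]
grip_width: 0.043
gripper_force: 0.0
top px [351. 217.] n 151 ctr 563.9 -188.1 size 69 15 ang -3.8 mean [ 564.6 -187.2  101.8]
top px [383. 222.] n 159 ctr 548.2 -270.3 size 70 14 ang -22.2 mean [ 548.2 -269.4  102.1]
top px [413. 231.] n 97 ctr 523.8 -349.1 size 40 15 ang -11.9 mean [ 523.4 -347.8  101.4]
scene px [220. 221.] n 105 ctr 565.5 -189.3 size 68 14 ang -3.7 mean [ 567.9 -190.6  102.5]
scene px [193. 230.] n 90 ctr 548.5 -271.3 size 69 14 ang -22.1 mean [ 552.9 -273.   104.1]
scene px [166. 241.] n 99 ctr 536.6 -353.6 size 72 14 ang -17.0 mean [ 542.  -355.6  104. ]
```

```bash
python3 -m jog '[[0.5,-0.0005,0,0.03,0],[0.5,0,0,0.03,0],[0.5,0,0,0.03,0],[0.5,0,0,0.02,0],[0.5,0,0,0.0085,0],[0.5,0,0,0,0],[1,0,0,0,0],[1,0,0,0,0],[1,0,0,0,0],[1,0,0,0,0],[1,0,0,0,0]]'
```

```text
t: 14.15
tcp_pos: [0.538, -0.3547, 0.0811]
eef_rot: [-3.141, 0.004, 2.848]
wrist_force: [1.2, 1.5, 3.6]
grip_width: 0.0128
gripper_force: 62.4
```

```bash
python3 -m jog '[[1,0,0,-0.01,0],[1,0,0,-0.03,0],[1,0,0,-0.04,0],[1,0,0,-0.04,0],[1,0,0,-0.01,0],[1,0.0125,0.037,0,0],[1,0.0125,0.037,0,0],[1,0.0125,0.037,0,0],[1,0.0125,0.037,0,0],[1,0.0125,0.037,0,0],[1,0.0125,0.037,0,0],[1,0.0125,0.037,0,0]]'; python3 -m jog '[[1,0.0125,0.037,0,0],[1,0.0125,0.037,0,0],[1,0.0125,0.037,0,0],[1,0.0125,0.037,0,0],[1,0.0125,0.037,0,0],[1,0.0125,0.037,0,0],[1,0.0125,0.037,0,0],[1,0,0,0,-0.084],[1,0,0,0,0],[1,0,0,0,0]]'
```

```text
t: 15.15
tcp_pos: [0.5268, -0.079, 0.2093]
eef_rot: [-3.141, -0.001, 2.847]
wrist_force: [1.2, 1.2, -2.7]
grip_width: 0.0126
gripper_force: 61.4
t: 15.98
tcp_pos: [0.5185, 0.1924, 0.209]
eef_rot: [-3.14, -0.001, 2.931]
wrist_force: [0.9, -0.3, -2.5]
grip_width: 0.0128
gripper_force: 61.5
```

```bash
python3 -m jog '[[1,-0.002,0.0005,0.02,0],[1,0,0,0.025,0],[1,0,0,0.015,0],[1,0,0,0.006,0],[1,0,0,0,0],[1,0,0,0.001,0],[1,0,0,0.001,0],[1,0,0,0.001,0],[1,0,0,0,0]]'; python3 -m jog '[[1,0,0,0.001,0],[1,0,0,0.001,0],[1,0,0,0,0]]'
```

```text
t: 16.73
tcp_pos: [0.5215, 0.1923, 0.1405]
eef_rot: [3.141, 0.0, 2.931]
wrist_force: [0.2, 0.2, -3.0]
grip_width: 0.0131
gripper_force: 61.5
t: 16.98
tcp_pos: [0.5213, 0.1928, 0.1382]
eef_rot: [3.141, -0.0, 2.932]
wrist_force: [0.3, 0.8, -1.8]
grip_width: 0.0127
gripper_force: 61.5
```

Already 4 mm below the stop height, so the lead-in has it. Continuing.

```bash
python3 -m jog '[[1,0,0,0.0015,0],[1,0,0,0.0015,0],[1,0,0,0,0]]'; python3 -m jog '[[1,0,0,0.0015,0],[1,0,0,0.0015,0],[1,0,0,0,0]]'
```

```text
t: 17.23
tcp_pos: [0.5212, 0.1928, 0.135]
eef_rot: [3.142, -0.0, 2.932]
wrist_force: [-0.8, 0.4, -3.1]
grip_width: 0.0127
gripper_force: 61.5
t: 17.48
tcp_pos: [0.5213, 0.1928, 0.132]
eef_rot: [3.141, -0.0, 2.932]
wrist_force: [-0.3, 1.3, -2.8]
grip_width: 0.0126
gripper_force: 61.5
```

```bash
python3 -m jog '[[1,0,0,0.0015,0],[1,0,0,0.0015,0],[1,0,0,0.001,0],[1,0,0,0.001,0],[1,0,0,0,0]]'; python3 -m jog '[[1,0,0,0.001,0],[1,0,0,0.0005,0],[1,0,0,0,0]]'
```

```text
t: 17.9
tcp_pos: [0.5213, 0.1927, 0.1271]
eef_rot: [3.141, -0.0, 2.932]
wrist_force: [-0.6, 1.5, -1.8]
grip_width: 0.0126
gripper_force: 61.6
t: 18.15
tcp_pos: [0.5214, 0.1928, 0.1262]
eef_rot: [3.141, 0.0, 2.932]
wrist_force: [-2.6, 2.0, 2.4]
grip_width: 0.0128
gripper_force: 62.1
```

```bash
python3 -m jog '[[1,0,0,0.0005,0],[1,0,0,0,0],[1,0,0,0,0],[1,0,0,0,0],[1,0,0,0,0]]'
python3 - <<'E'
from m import *
o=[]
for n in("top","scene"):
    im,d=read_camera(n); rects(n,d,.085,.115,(.5,.6,-.4,-.1)); rects(n,d,.085,.11,(.53,.57,.29,.34))
    u,v=(proj(n,[.53,.21,.1])[0]).round().astype(int)
    o.append(cv2.resize(im[v-35:v+35,u-35:u+35,::-1],(400,400),interpolation=cv2.INTER_CUBIC))
cv2.imwrite("pics/home.png",np.hstack(o))
E
```

```text
t: 18.57
tcp_pos: [0.5215, 0.1929, 0.1262]
eef_rot: [3.141, 0.001, 2.932]
wrist_force: [-2.1, 2.0, 5.3]
grip_width: 0.0127
gripper_force: 62.6
top px [351. 216.] n 155 ctr 563.8 -187.8 size 68 14 ang -3.9 mean [ 564.7 -187.2  101.6]
top px [383. 222.] n 159 ctr 548.6 -270.2 size 69 15 ang -21.9 mean [ 548.2 -269.3  102.1]
scene px [220. 221.] n 103 ctr 564.2 -188.8 size 72 14 ang -4.5 mean [ 567.3 -190.4  102.3]
scene px [193. 230.] n 90 ctr 549.2 -271.6 size 70 14 ang -21.6 mean [ 553.  -273.1  104.1]
scene px [332. 163.] n 43 ctr 546.8 312.5 size 29 28 ang -84.4 mean [548.7 310.3  97.9]
```

View pics/home.png

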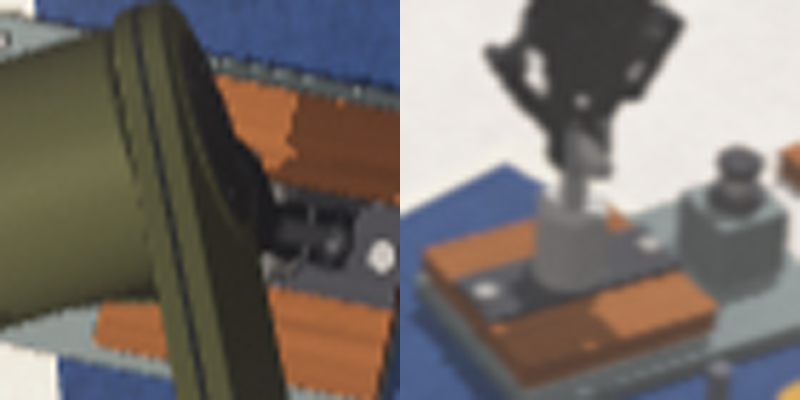

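The right crop shows the spanner body sitting on the washer at about (570,250), upright and gripped. The plunger is up at (740,165), and the other two still stand in the tray.

```bash
python3 -c "
from plant import *
print(sign_off())"
```

```text
the job is handed in; nothing more can be done
None
```

Job handed in at about 18.6 s. The plunger was pushed to its stop and came back up, and the fitting 44 mm spanner is fully home on the nut, upright and still gripped. The other 44 mm one, tried and stopped on the nut's top, is back in the tray, and the slim one, listed as too narrow, was left standing there untried.

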